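# Shut, latch and pin the tissue-cassette transport case

## Task

Get the cassette case ready for transport: push its blue lid fully shut, then swing the steel latch bar across the lid until it is fully home in the fork, and only then take the red-headed pin from its stand and push it down through the fork and bar until its flange sits flat on the fork. Never bring the bar over the case while the lid is still open, and leave the red and green boxes, the amber jar and the white dish where they stand.

Things in the scene. Friction and masses are not known exactly. Their poses are not given: they have to be found in the camera images.
- case: White open-topped transport case fixed to the bench, 190 (x) x 130 (y) x 80 mm high, holding coloured tissue cassettes. Origin: centre of its underside; its -x side is the front (free edge of the lid), +x side the hinge. On its +y side stands a 95 mm high aluminium pivot post (bar's pivot axis at x 0, y +85 mm); on its -y side an aluminium fork (hole axis at x 0, y -85 mm).
- lid (a joint): Hinge of the blue lid (190 x 130 mm, 12 mm thick), rad: 0 = fully shut on the case, grows as the front edge lifts. Stiff: it stays where it is left and is pushed down with a few N at the front edge. Its outer face lies 92 mm above the bench when shut.
- lid_hinge (a point): Middle of the lid's hinge axis (axis along the case's y), at the case's far rim, 80 mm above the bench; axes as the case.
- lid_edge (a point): Middle of the lid's free edge, on its outer (upper) face, 190 mm from the hinge; axes turn with the lid. A white tab 22 x 60 mm reaches out beyond it.
- bar (a joint): Swing of the steel latch bar about the vertical pivot on the case's +y side, rad: 0 = fully home, lying across the lid with its hole in line with the fork's holes (end stop); grows clockwise seen from above, out over the case's front and round to its +y side (limit 2.8). It stays where it is left; swinging it needs about 3 N at the knob.
- bar_knob (a point): Grip centre of the bar's upright round black knob (24 mm diameter, 42 mm tall, standing on the bar's top face), 105 mm from the pivot, 130 mm above the bench. The point is 24 mm above the bar's top face (z 106 mm) and 18 mm below the knob's top. Axes turn with the bar; the bar's free end points to its -y.
- bar_hole (a point): Centre of the 18 mm hole in the bar's free end, on its top face, 106 mm above the bench, 170 mm from the pivot. Bar: 36 mm wide, 10 mm thick.
- fork_top (a point): Centre of the hole's mouth on the top face of the fork, 120 mm above the bench; axes as the case. The fork is open to the case's front: two level plates 44 x 40 x 10 mm (z 82-92 and 110-120 mm) with a 16 mm vertical hole through both, and a web behind them (12 mm thick, 22 mm behind the hole's axis).
- pin: Headed pin, upright: steel shank 12 mm diameter, 55 mm long with a 14 mm tapered tip; steel flange 36 mm diameter, 6 mm thick; red grip 26 mm diameter, 38 mm tall on the flange. Origin: on the axis at the underside of the flange; z up along the pin, shank towards -z. It hangs by its flange in the stand.
- pin_grip (a point): Place to grip the pin, in its red grip, 30 mm above the underside of the flange (24 mm above the flange's top, 14 mm below the pin's top).
- stand: Grey block fixed to the bench, 70 x 70 x 75 mm high, with a loose vertical hole (19 mm) that keeps the pin. Origin: centre of its underside.
- red_box: Bystander: red cardboard slide box lying flat, 80 x 55 x 32 mm. Origin: centre of its underside.
- green_box: Bystander: green cardboard box lying flat, 60 x 45 x 30 mm. Origin: centre of its underside.
- jar: Bystander: amber jar with a lid, 68 mm across, 85 mm tall. Origin: centre of its underside.
- dish: Bystander: white open staining dish with dividers, 100 x 85 x 50 mm. Origin: centre of its underside.
Not all that is in view belongs to the job. What is shaped like the pin but purple or turquoise is not meant.

How it is judged (in metres and radians):
On the way, in this order (a step that is already met when the one before it is completed fails the run):
1. the lid is fully shut (value of joint lid below 0.04 rad), for 0.2 s.
2. the latch bar is fully home, with the lid shut and the pin not yet at the fork (value of joint each of lid, bar below 0.04 rad and horizontal distance between pin and fork_top above 0.02 m), for 0.2 s.
3. the pin is right down through fork and bar (value of joint each of lid, bar below 0.04 rad and horizontal distance between pin and fork_top below 0.005 m and z of pin in the frame of fork_top between -0.004 and 0.004 m and angle between pin's own z axis and vertical below 0.1 rad), for 0.2 s.
At the end, for the whole second after the job is handed in: Lid shut (joint under 0.04 rad), bar home (joint under 0.04 rad), and the pin at rest through fork and bar: upright within 0.1 rad, its axis within 5 mm of the fork's hole and its flange's underside within 4 mm of the fork's top (all of step 3 and linear speed of pin below 0.02 m/s); the robot touches nothing.
It fails at once if the bar is over the case (joint under 1.0 rad) while the lid is open (over 0.15 rad) (value of joint bar below 1 rad and value of joint lid above 0.15 rad).
It fails at once if a bystander is moved more than 30 mm (distance of any of red_box, green_box, jar, dish from where it was at the start of the episode above 0.03 m).
It also fails if it takes over 72 s, if anything falls off the work surface, if the arm or the gripper's body presses on something with over 40 N, if the wrist force passes 120 N, or if a joint passes its speed limit or range.

## Robot

A 6-joint arm with a two-finger parallel gripper is mounted at the origin on the work surface. World frame = base frame: x ahead of the robot, y to its left, z up, the work surface at z = 0. Lengths are in m, angles in degrees, forces in N, time in s.
With the tool pointing down it reaches from about 0.4 to 0.825 m from the base axis. Payload 7 kg.
Tool frame: the origin (TCP) lies on the centre line of the jaws, within the pads' length; the fingertips stand 19 mm ahead of it and the grasp point (between the pads) is the TCP (r.tips_ahead is the distance from the TCP to the fingertips, in m); z points along the fingers, y is the line along which they close (so a half turn about z gives the same grasp; the last joint's range is limited). The gripper opens to 88 mm and grips with 3 to 60 N. Pads are 19 mm wide; open, the fingers measure 130 mm over their backs; the gripper's body (78 mm by 193 mm) begins 47 mm behind the grasp point.
Start: joints at [86.007, 20.546, 0.682, 0, -70.136, -16.507], TCP at [0.236, 0.632, 0.246] pointing down, gripper open.
Joint ranges: [-176.03, 176.03], [-82.01, 121.73], [-58.28, 71.71], [-173.87, 95.51], [-174.79, -0.11], [-173.66, 173.66]. Speed limits (degrees/s): [136.94, 136.94, 172.46, 180, 180, 180].

## Interface

Orientations are given as [roll, pitch, yaw] about the fixed x, y, z axes, in that order (R = Rz(yaw) Ry(pitch) Rx(roll)).
In Python, from plant import r, viewer, close_job gives the robot as it stands. The module is installed in compiled form; this text tells all that it offers.
- The arm moves only by the tool arm_command, never from a script. Its arguments are lists of equal length, an entry for each row: "travel": the shift along the world's x, y, z scaled (see below), a list of three; "delta_rot": the turn, a rotation vector about the world's x, y, z scaled (see below), a list of three. In form: {"travel": [[dx, dy, dz], ...], "delta_rot": [[rx, ry, rz], ...]}. A call has 1 to 20 rows; each row is the pose to reach, as a shift and turn from the pose commanded when the call began; what a row does not reach only later rows make up. The controller multiplies each number of a shift by 0.5 m and each number of a turn by 90 degrees. A row lasts 1/8 s, in which the tool goes at most 62.5 mm and 10.7 degrees, less where a joint would pass 70% of its speed; a pose out of reach is approached as far as the arm can. A call with a number of a shift or a turn outside -1 to 1 is refused whole. A call with a gripper value outside its range is refused whole. "grip" is the opening, from 0 (shut) to 1 (fully open), set as the call begins (left out, the last holds). The fingers move at their own pace and stop on an object; "newtons" is the grip in N (left out, the last holds). Time passes only in rows, so rows that repeat a pose let the fingers close. It gives the time, the measured TCP pose, the force, the opening and the grip force at its end, in the units of the state.
- r.get_state(): the state, without advancing time (a new reading comes with each control period).
- viewer.capture(name): name is "scene" or "side" or "wrist"; returns a dict with "img" (384x512x3 uint8, red, green, blue), "camera_matrix" (3x3 intrinsics, pixels), "R" (3x3) and "t" (3): a world point X has camera coordinates R X + t; the wrist camera has in their place "mount" (4x4, takes a point from camera to tool coordinates, whose origin is the TCP and whose axes are the flange's). Camera axes: x right, y down, z forward; pixel columns grow to the right and rows downward; lengths in m; the calibration is good to about 2 mm. A picture is of the moment at which its call begins: read the wrist's pose just before it. There is no depth.
- close_job(): hands the job in; it is judged then, once.
The state is a dict: "time_s": time; "joints": joint angles; "qd": joint speeds; "joint_torque": joint torques, N m; "tcp_pos": TCP position; "eef_rot": TCP orientation; "contact_force": force on the tool from outside, world axes, zero at the start; "moment": the same for the moment, N m; "gripper_width": finger opening in m; "gripper_force": force on a finger pad.
Only numpy, scipy, OpenCV 4.12 (cv2) and the standard library are available. Lean on these libraries where they do the work, as an engineer would, in place of code of your own. Each camera call takes 0.05 s, during which the arm holds its last target. There are 200 camera calls.

## Working session

There is one attempt and no reset: what is moved stays moved. The work goes in short steps, Python scripts to look and compute and a tool call to move; the robot and the scene stay as the last step left them, time stands still between calls to the robot, and variables do not carry over. Pictures are saved under pics/ and viewed, at most 10 in all, crops included, and the job is handed in when it is done.

Besides the shell and the picture viewer there is one more tool, called after "Request:" in YAML: its name, and indented under it one key for each argument. arm_command: Moves the arm, as the interface text tells. Shifts and turns lie within -1 to 1; 1 stands for 0.5 m of shift or 90 degrees of turn. Its arguments: {"type":"object","properties":{"travel":{"type":"array"},"delta_rot":{"type":"array"},"grip":{"type":"number"},"newtons":{"type":"number"}},"required":["travel","delta_rot"]}

```bash
mkdir -p pics; cat > h.py <<'E'
from plant import r, viewer, close_job
import numpy as np, cv2
def snap(n,f):
    s=r.get_state(); c=viewer.capture(n); cv2.imwrite(f'pics/{f}.png',cv2.cvtColor(c['img'],cv2.COLOR_RGB2BGR))
    if n=='wrist':
        from scipy.spatial.transform import Rotation as Ro
        T=np.eye(4);T[:3,:3]=Ro.from_euler('xyz',s['eef_rot'],degrees=True).as_matrix();T[:3,3]=s['tcp_pos']
        M=np.linalg.inv(T@c['mount']); c['R']=M[:3,:3];c['t']=M[:3,3]
    np.savez(f'pics/{f}.npz',K=c['camera_matrix'],R=c['R'],t=c['t']); return c
def P(f):
    d=np.load(f'pics/{f}.npz'); return d['K']@np.c_[d['R'],d['t']]
def proj(f,X):
    x=P(f)@np.append(X,1); return x[:2]/x[2]
def tri(*a):  # (file,(u,v))...
    A=[]
    for f,(u,v) in a:
        p=P(f); A+= [u*p[2]-p[0], v*p[2]-p[1]]
    X=np.linalg.svd(np.array([q/np.linalg.norm(q[:3]) for q in A]))[2][-1]; X=X[:3]/X[3]
    return X.round(4),[ (proj(f,X)-uv).round(1).tolist() for f,uv in a]
def atz(f,uv,z):
    p=P(f); u,v=uv; A=np.array([u*p[2]-p[0], v*p[2]-p[1]]); return np.linalg.solve(A[:,:2],-A[:,2]*z-A[:,3]).round(4)
E
python3 - <<'E'
from h import *
for n in ['scene','side']: snap(n,n+'0')
a=[cv2.imread(f'pics/{n}0.png') for n in ['scene','side']]
for n in ['scene0','side0']:
    d=np.load(f'pics/{n}.npz'); print(n,(-d['R'].T@d['t']).round(3), d['K'][0,0])
cv2.imwrite('pics/a.png',cv2.resize(a[0],(800,600),interpolation=cv2.INTER_CUBIC))
cv2.imwrite('pics/b.png',cv2.resize(a[1],(800,600),interpolation=cv2.INTER_CUBIC))
print(r.get_state())
E
```

```text
scene0 [ 0.843 -0.547  1.18 ] 377.3064323918945
side0 [ 0.419 -0.619  0.8  ] 359.7663704455048
{'time_s': 0.1, 'joints': array([ 8.60084721e+01,  2.05871980e+01,  6.39837431e-01, -1.75015620e-02,
       -7.01363078e+01, -1.65073338e+01]), 'qd': array([ 0.07365195, -0.14379793,  0.07845709,  0.04190373, -0.01385938,
        0.0476717 ]), 'joint_torque': array([-2.05079392e-03, -5.84164131e+01,  2.93748897e+01,  7.01556936e+00,
        1.01646248e-02, -5.36915366e-05]), 'tcp_pos': array([0.23625388, 0.63187212, 0.24472479]), 'eef_rot': array([ 1.79915105e+02, -8.00011939e-03, -2.05048145e+01]), 'contact_force': array([ 0.30974999,  0.11155458, -1.18421148]), 'moment': array([-0.03958199, -0.01257916,  0.01024706]), 'gripper_force': 0.0, 'gripper_width': 0.08765980681316178}
```

View pics/a.png

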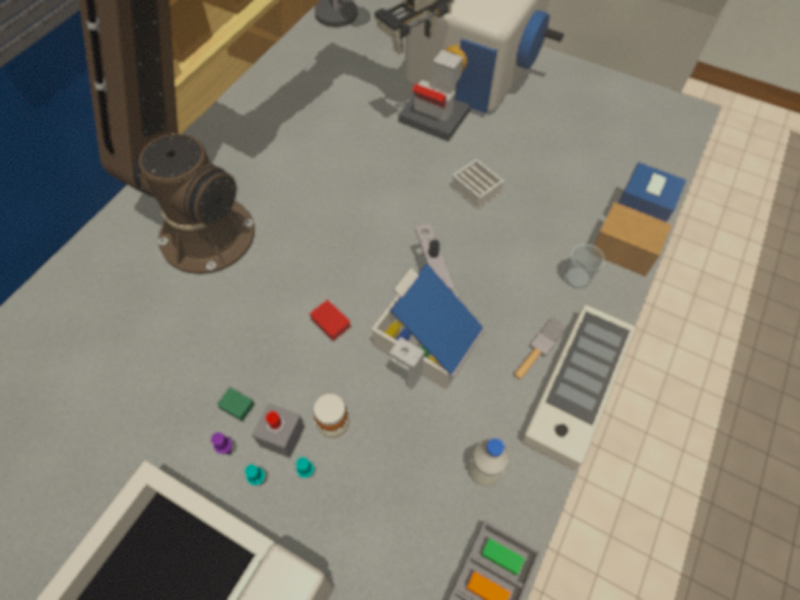

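View pics/b.png

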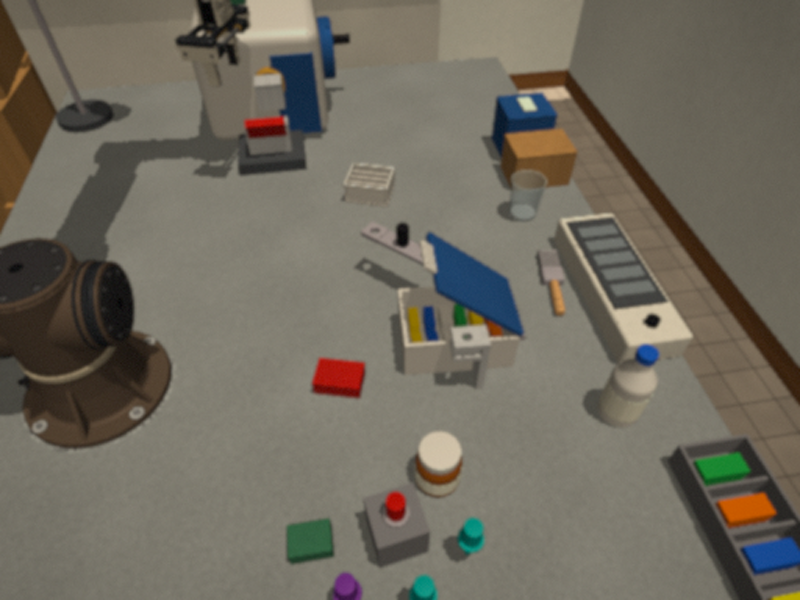

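The red pin to take is at scene (273,420) and side (396,505), standing in the grey block. The lookalikes are purple at (221,441) and turquoise at (255,474) and (304,467), plus the red part of the far machine at (430,95), none of which are wanted. The lid stands open about 40°, the bar is swung out towards +y with its knob at scene (434,248), and the fork is at (406,350). Next I'll take enlarged crops.

```bash
python3 - <<'E'
from h import *
a=cv2.imread('pics/scene0.png')[140:284,135:327]; cv2.imwrite('pics/c.png',cv2.resize(a,None,fx=4,fy=4,interpolation=cv2.INTER_CUBIC))
a=cv2.imread('pics/side0.png')[143:343,200:466]; cv2.imwrite('pics/d.png',cv2.resize(a,None,fx=3,fy=3,interpolation=cv2.INTER_CUBIC))
E
```

```text
(no output)
```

View pics/c.png

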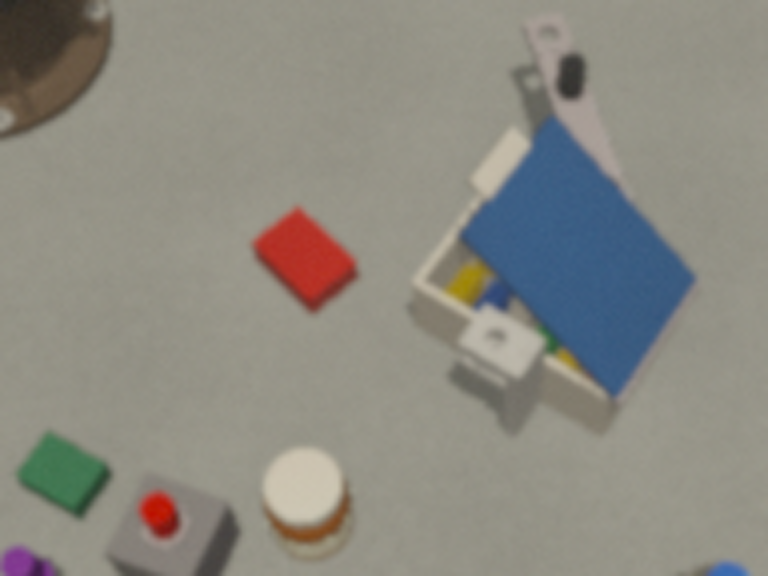

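View pics/d.png

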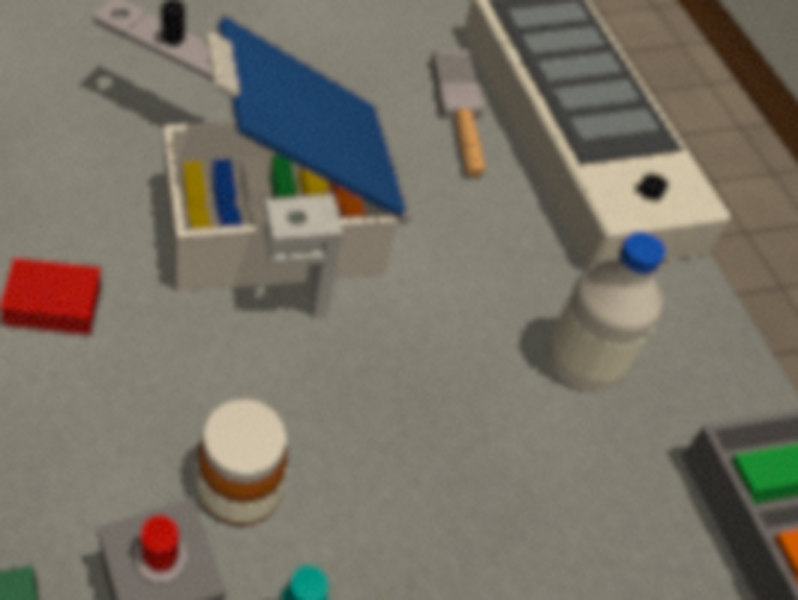

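```bash
cat >> h.py <<'E'
def cd(c,d):
    f=lambda p,s,o:(o[0]+(p[0]+.5)/s-.5,o[1]+(p[1]+.5)/s-.5)
    return tri(('scene0',f(c,4,(135,140))),('side0',f(d,3,(200,143))))
E
python3 - <<'E'
from h import *
for n,c,d in [('fork',(495,336),(297,217)),('barhole',(549,32),(121,13)),('knobmid',(571,76),(172,22)),('pintop',(157,508),(159,524)),
 ('lid+yfree',(549,118),(222,18)),('lid-yfree',(461,236),(240,131)),('lid-yh',(617,395),(404,213)),('lid+yh',(696,279),(372,106)),('casefront-y',(415,282),(178,236)),('jar',(305,485),(245,438))]: print(n,*cd(c,d))
E
```

```text
fork [ 0.6074 -0.0894  0.1179] [[0.0, 0.4], [-0.3, -0.4]]
barhole [0.5022 0.2043 0.1031] [[0.1, 0.3], [-0.2, -0.3]]
knobmid [0.5464 0.1583 0.1232] [[0.0, 0.1], [-0.0, -0.0]]
pintop [ 0.4573 -0.3296  0.1204] [[0.0, -0.6], [0.5, 0.8]]
lid+yfree [0.5729 0.0586 0.2076] [[-0.0, -0.2], [0.1, 0.1]]
lid-yfree [ 0.5627 -0.0629  0.1987] [[0.0, 0.0], [-0.0, -0.0]]
lid-yh [ 0.7085 -0.0732  0.0832] [[0.0, 0.5], [-0.4, -0.4]]
lid+yh [0.7185 0.0525 0.0846] [[-0.0, -0.2], [0.2, 0.2]]
casefront-y [ 0.515  -0.0577  0.0721] [[0.0, 0.2], [-0.1, -0.2]]
jar [ 0.5312 -0.2529  0.0749] [[-0.0, 0.5], [-0.4, -0.5]]
```

Measurements agree with the description: fork z is 0.118, the bar hole is 172 mm from the pivot, and the case yaw is about −4.7°. The bar is at about 2.3 rad and the lid at about 0.64 rad. Moving in for the lid.

Request:
arm_command:
  travel:
    - [0.48,-0.8,0.08]
    - [0.48,-0.8,0.08]
    - [0.48,-0.8,0.08]
    - [0.48,-0.8,0.08]
    - [0.48,-0.8,0.08]
    - [0.48,-0.8,0.08]
    - [0.48,-0.8,0.08]
    - [0.48,-0.8,0.08]
    - [0.48,-0.8,0.08]
    - [0.48,-0.8,0.08]
  delta_rot:
    - [0,0,-0.5]
    - [0,0,-0.5]
    - [0,0,-0.5]
    - [0,0,-0.5]
    - [0,0,-0.5]
    - [0,0,-0.5]
    - [0,0,-0.5]
    - [0,0,-0.5]
    - [0,0,-0.5]
    - [0,0,-0.5]
  grip: 0
  newtons: 20

```text
time_s: 1.35
tcp_pos: [0.4762, 0.2323, 0.2853]
eef_rot: [180.0, 0.0, -65.5]
contact_force: [0.7, 0.6, 0.3]
gripper_width: 0.0008
gripper_force: 0.0
```

Request:
arm_command:
  travel:
    - [0.202,-0.468,-0.04]
    - [0.202,-0.468,-0.04]
    - [0.202,-0.468,-0.04]
    - [0.202,-0.468,-0.04]
    - [0.202,-0.468,-0.04]
    - [0.202,-0.468,-0.1]
    - [0.202,-0.468,-0.13]
    - [0.19,-0.467,-0.15]
    - [0.18,-0.466,-0.175]
    - [0.168,-0.464,-0.2]
    - [0.155,-0.463,-0.22]
    - [0.145,-0.463,-0.24]
    - [0.138,-0.462,-0.26]
    - [0.129,-0.461,-0.28]
    - [0.129,-0.461,-0.28]
  delta_rot:
    - [0,0,0]
    - [0,0,0]
    - [0,0,0]
    - [0,0,0]
    - [0,0,0]
    - [0,0,0]
    - [0,0,0]
    - [0,0,0]
    - [0,0,0]
    - [0,0,0]
    - [0,0,0]
    - [0,0,0]
    - [0,0,0]
    - [0,0,0]
    - [0,0,0]

```text
time_s: 3.22
tcp_pos: [0.5399, 0.0015, 0.1445]
eef_rot: [179.9, 0.0, -65.5]
contact_force: [0.7, 0.9, -1.2]
gripper_width: 0.0004
gripper_force: 0.0
```

Request:
arm_command:
  travel:
    - [-0.004,0,-0.02]
    - [-0.008,0,-0.04]
    - [-0.012,0,-0.055]
    - [-0.012,0,-0.066]
    - [-0.012,0,-0.074]
    - [-0.012,0,-0.078]
    - [-0.012,0,-0.078]
    - [-0.012,0,-0.078]
  delta_rot:
    - [0,0,0]
    - [0,0,0]
    - [0,0,0]
    - [0,0,0]
    - [0,0,0]
    - [0,0,0]
    - [0,0,0]
    - [0,0,0]

```text
time_s: 4.22
tcp_pos: [0.5345, 0.0016, 0.1107]
eef_rot: [-180.0, -0.1, -65.4]
contact_force: [-19.4, 3.7, 43.3]
gripper_width: 0.0004
gripper_force: 22.2
```

```bash
python3 - <<'E'
from h import *
a=snap('side','s1')['img'][100:300,180:446,::-1]; b=snap('scene','c1')
cv2.imwrite('pics/e.png',cv2.resize(a,None,fx=3,fy=3,interpolation=cv2.INTER_CUBIC))
s=r.get_state();print(s['tcp_pos'],s['contact_force'])
E
```

```text
[0.5345074  0.00155108 0.11067723] [-18.82993907   3.77886908  44.30583186]
```

View pics/e.png

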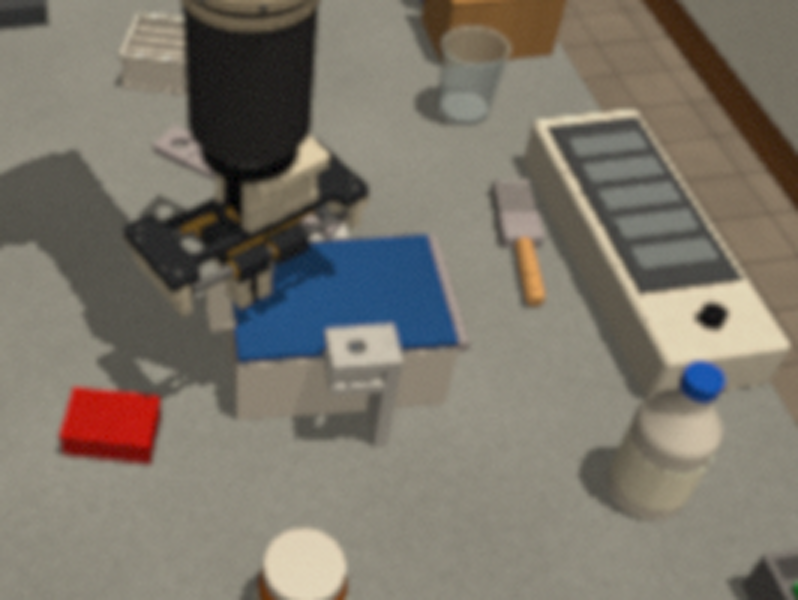

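Side crop e.png: the lid lies flat and shut (near edge from (236,355) to (465,345)). The tips sit at z 0.092 with a hard stop of 44 N. Now the knob.

Request:
arm_command:
  travel:
    - [0,0,0.1]
    - [0,0,0.2]
    - [0.026,0.1,0.23]
    - [0.026,0.2,0.23]
    - [0.026,0.311,0.23]
    - [0.026,0.311,0.23]
    - [0.026,0.311,0.23]
    - [0.026,0.311,0.15]
    - [0.026,0.311,0.1]
    - [0.026,0.311,0.07]
    - [0.026,0.311,0.054]
    - [0.026,0.311,0.054]
    - [0.026,0.311,0.054]
  delta_rot:
    - [0,0,0]
    - [0,0,0]
    - [0,0,0]
    - [0,0,0]
    - [0,0,0]
    - [0,0,0]
    - [0,0,0]
    - [0,0,0]
    - [0,0,0]
    - [0,0,0]
    - [0,0,0]
    - [0,0,0]
    - [0,0,0]
  grip: 1

```text
time_s: 5.95
tcp_pos: [0.5485, 0.1574, 0.1345]
eef_rot: [-179.9, 0.0, -65.5]
contact_force: [-0.1, -0.7, 0.6]
gripper_width: 0.0875
gripper_force: 0.0
```

Request:
arm_command:
  travel:
    - [0,0,0]
    - [0,0,0]
    - [0,0,0]
    - [0,0,0]
    - [0,0,0]
    - [0,0,0]
  delta_rot:
    - [0,0,0]
    - [0,0,0]
    - [0,0,0]
    - [0,0,0]
    - [0,0,0]
    - [0,0,0]
  grip: 0
  newtons: 15

```text
time_s: 6.7
tcp_pos: [0.5479, 0.1573, 0.1335]
eef_rot: [180.0, -0.0, -65.5]
contact_force: [-0.8, -0.3, -1.0]
gripper_width: 0.0332
gripper_force: 0.0
```

Request:
arm_command:
  travel:
    - [0,0,0]
    - [0,0,0]
    - [0,0,0]
    - [0,0,0]
  delta_rot:
    - [0,0,0]
    - [0,0,0]
    - [0,0,0]
    - [0,0,0]

```text
time_s: 7.2
tcp_pos: [0.5471, 0.1571, 0.1333]
eef_rot: [179.9, 0.0, -65.5]
contact_force: [-5.5, 1.5, 0.7]
gripper_width: 0.0235
gripper_force: 15.0
```

```bash
python3 - <<'E'
import numpy as np
px,py=.6214,.080
s=np.array([.5475,.157]); 
d=s-[px,py]; print(np.hypot(*d),np.degrees(np.arctan2(d[1],d[0])))
a0=np.arctan2(d[1],d[0]); 
a1=np.radians(360-94.7)
print(np.degrees(a1-a0))
for k in range(0,17):
    a=a0+(a1-a0)*k/16; R=np.hypot(*d)+(.105-np.hypot(*d))*k/16
    p=np.array([px,py])+R*np.array([np.cos(a),np.sin(a)])-s
    print(k,(p/.5).round(3),round(np.degrees(a-a0)/90,3))
E
```

```text
0.1067249267978198 133.82311506846364
131.4768849315364
0 [0. 0.] 0.0
1 [-0.02  -0.023] 0.091
2 [-0.037 -0.048] 0.183
3 [-0.05  -0.076] 0.274
4 [-0.059 -0.105] 0.365
5 [-0.064 -0.135] 0.457
6 [-0.064 -0.166] 0.548
7 [-0.06  -0.196] 0.639
8 [-0.052 -0.225] 0.73
9 [-0.039 -0.253] 0.822
10 [-0.023 -0.278] 0.913
11 [-0.003 -0.301] 1.004
12 [ 0.019 -0.321] 1.096
13 [ 0.045 -0.338] 1.187
14 [ 0.072 -0.35 ] 1.278
15 [ 0.101 -0.359] 1.37
16 [ 0.131 -0.363] 1.461
```

Request:
arm_command:
  travel:
    - [-0.02,-0.023,0]
    - [-0.037,-0.048,0]
    - [-0.05,-0.076,0]
    - [-0.059,-0.105,0]
    - [-0.064,-0.135,0]
    - [-0.064,-0.166,0]
    - [-0.06,-0.196,0]
    - [-0.052,-0.225,0]
    - [-0.052,-0.225,0]
  delta_rot:
    - [0,0,0.091]
    - [0,0,0.183]
    - [0,0,0.274]
    - [0,0,0.365]
    - [0,0,0.457]
    - [0,0,0.548]
    - [0,0,0.639]
    - [0,0,0.73]
    - [0,0,0.73]

```text
time_s: 8.32
tcp_pos: [0.5195, 0.0425, 0.1332]
eef_rot: [179.9, 0.3, 0.3]
contact_force: [-7.9, -4.8, 5.3]
gripper_width: 0.0236
gripper_force: 15.0
```

Request:
arm_command:
  travel:
    - [0.013,-0.028,0]
    - [0.029,-0.053,0]
    - [0.049,-0.076,0]
    - [0.071,-0.096,0]
    - [0.097,-0.113,0]
    - [0.124,-0.125,0]
    - [0.153,-0.134,0]
    - [0.17,-0.136,0]
    - [0.183,-0.138,0]
    - [0.189,-0.138,0]
    - [0.189,-0.138,0]
  delta_rot:
    - [0,0,0.092]
    - [0,0,0.183]
    - [0,0,0.274]
    - [0,0,0.366]
    - [0,0,0.457]
    - [0,0,0.548]
    - [0,0,0.64]
    - [0,0,0.69]
    - [0,0,0.731]
    - [0,0,0.731]
    - [0,0,0.731]

```text
time_s: 9.7
tcp_pos: [0.6118, -0.0279, 0.133]
eef_rot: [-179.6, 0.5, 65.9]
contact_force: [-14.8, -12.0, 10.2]
gripper_width: 0.0237
gripper_force: 15.0
```

Request:
arm_command:
  travel:
    - [0.004,0.003,0]
    - [0.008,0.006,0]
    - [0.012,0.008,0]
    - [0.012,0.008,0]
    - [0.012,0.008,0]
  delta_rot:
    - [0,0,0]
    - [0,0,0]
    - [0,0,0]
    - [0,0,0]
    - [0,0,0]

```text
time_s: 10.32
tcp_pos: [0.6137, -0.0242, 0.1319]
eef_rot: [-179.2, 0.7, 65.9]
contact_force: [-27.0, -8.4, 13.6]
gripper_width: 0.0237
gripper_force: 15.0
```

Request:
arm_command:
  travel:
    - [0,0,0]
    - [0,0,0]
    - [0,0,0.003]
    - [0,0,0.003]
    - [0,0,0.05]
    - [0,0,0.12]
    - [0,0,0.24]
    - [0,-0.1,0.32]
    - [0,-0.15,0.35]
    - [0,-0.15,0.35]
    - [0,-0.15,0.35]
    - [0,-0.15,0.35]
    - [0,-0.15,0.35]
  delta_rot:
    - [0,0,0]
    - [0,0,0]
    - [0,0,0]
    - [0,0,0]
    - [0,0,0]
    - [0,0,0]
    - [0,0,-0.12]
    - [0,0,-0.24]
    - [0,0,-0.36]
    - [0,0,-0.48]
    - [0,0,-0.6]
    - [0,0,-0.733]
    - [0,0,-0.733]
  grip: 0.57

```text
time_s: 11.95
tcp_pos: [0.6227, -0.0952, 0.3087]
eef_rot: [-180.0, -0.0, 0.0]
contact_force: [0.6, 0.4, -1.1]
gripper_width: 0.0502
gripper_force: 0.0
```

```bash
python3 - <<'E'
from h import *
w=snap('wrist','w2')['img']; snap('scene','c2'); a=snap('side','s2')
s=r.get_state();print(s['tcp_pos'],s['eef_rot'],s['contact_force'],s['gripper_width'])
for X in [(.6074,-.0894,.12),(.457,-.33,.119),(.6144,-.0247,.148)]: print(proj('w2',X))
w=cv2.resize(w[:,:,::-1],(800,600),interpolation=cv2.INTER_CUBIC);cv2.imwrite('pics/f.png',w)
E
```

```text
[ 0.62254455 -0.09515104  0.30861337] [-1.79998186e+02 -1.49966664e-02  2.24883062e-01] [ 0.26517215 -0.73290122  0.69458973] 0.0496729954475454
[248.0216225  187.40489727]
[443.8187835  305.58316768]
[183.65107711 187.32559232]
```

View pics/f.png

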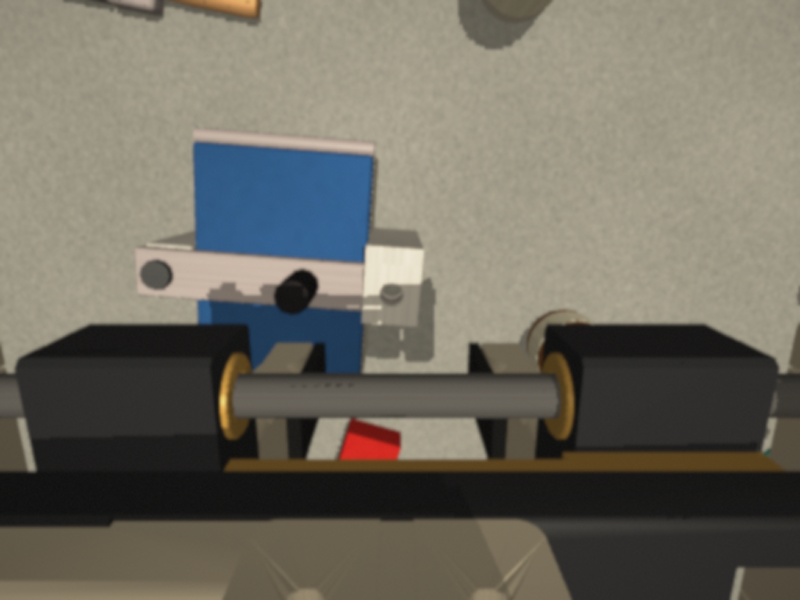

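Wrist image f.png: the lid is shut and the bar lies across it parallel to the lid's edges, entering the fork (home). The fork hole is at (392,293), 2.6 px from the prediction. Next I'll hover over the pin.

Request:
arm_command:
  travel:
    - [-0.324,-0.469,-0.018]
    - [-0.324,-0.469,-0.018]
    - [-0.324,-0.469,-0.018]
    - [-0.324,-0.469,-0.018]
    - [-0.324,-0.469,-0.018]
    - [-0.324,-0.469,-0.018]
    - [-0.324,-0.469,-0.018]
    - [-0.324,-0.469,-0.018]
  delta_rot:
    - [0,0,0]
    - [0,0,0]
    - [0,0,0]
    - [0,0,0]
    - [0,0,0]
    - [0,0,0]
    - [0,0,0]
    - [0,0,0]

```text
time_s: 13.1
tcp_pos: [0.461, -0.3291, 0.2995]
eef_rot: [-180.0, -0.0, 0.1]
contact_force: [0.5, -0.6, 0.1]
gripper_width: 0.05
gripper_force: 0.0
```

```bash
python3 - <<'E'
from h import *
w=snap('wrist','w3')['img']
print(r.get_state()['tcp_pos'])
for X in [(.4573,-.3296,.119),(.457,-.33,.081)]: print(proj('w3',X))
w=cv2.resize(w[80:260,150:390,::-1],None,fx=3.3,fy=3.3,interpolation=cv2.INTER_CUBIC);cv2.imwrite('pics/g.png',w)
E
```

```text
[ 0.46107073 -0.32903409  0.29953913]
[253.74793092 178.70202668]
[254.05626254 172.21514661]
```

View pics/g.png

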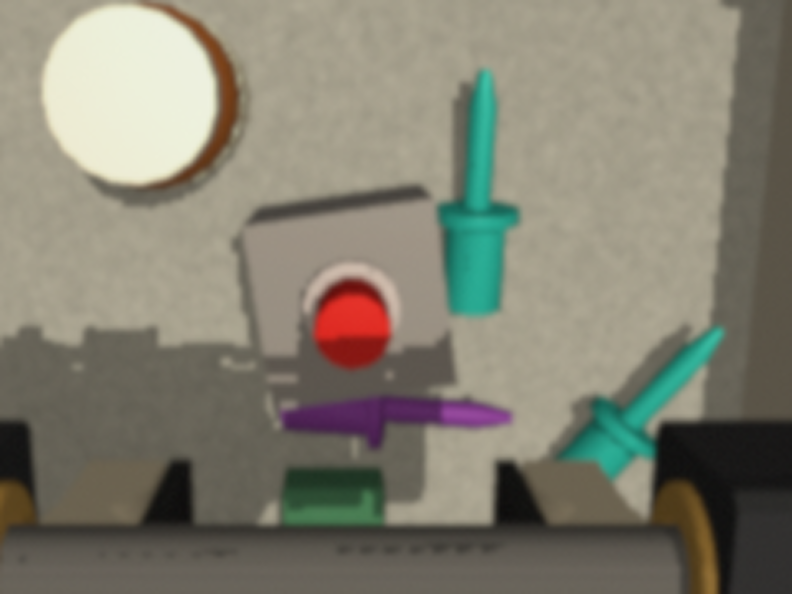

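g.png: the red pin's cap is at (352,330), standing in the grey stand. The purple and turquoise lookalikes lie flat beside it, and the jar is at (132,95), clear of the fingers. Grasping.

Request:
arm_command:
  travel:
    - [-0.007,-0.002,-0.1]
    - [-0.007,-0.002,-0.2]
    - [-0.007,-0.002,-0.3]
    - [-0.007,-0.002,-0.35]
    - [-0.007,-0.002,-0.384]
    - [-0.007,-0.002,-0.384]
    - [-0.007,-0.002,-0.384]
  delta_rot:
    - [0,0,0]
    - [0,0,0]
    - [0,0,0]
    - [0,0,0]
    - [0,0,0]
    - [0,0,0]
    - [0,0,0]

```text
time_s: 14.02
tcp_pos: [0.4578, -0.3306, 0.1083]
eef_rot: [180.0, -0.0, 0.1]
contact_force: [0.4, -0.6, 0.4]
gripper_width: 0.0494
gripper_force: 0.0
```

Request:
arm_command:
  travel:
    - [0,0,0]
    - [0,0,0]
    - [0,0,0]
    - [0,0,0]
    - [0,0,0]
    - [0,0,0]
    - [0,0,0]
  delta_rot:
    - [0,0,0]
    - [0,0,0]
    - [0,0,0]
    - [0,0,0]
    - [0,0,0]
    - [0,0,0]
    - [0,0,0]
  grip: 0
  newtons: 35

```text
time_s: 14.9
tcp_pos: [0.4571, -0.3309, 0.108]
eef_rot: [180.0, -0.0, 0.0]
contact_force: [-0.2, 0.5, 6.1]
gripper_width: 0.0253
gripper_force: 35.0
```

Request:
arm_command:
  travel:
    - [0,0,0.07]
    - [0,0,0.16]
    - [0,0,0.26]
    - [0,0,0.28]
    - [0.06,0.1,0.28]
    - [0.12,0.2,0.28]
    - [0.18,0.29,0.28]
    - [0.24,0.38,0.28]
    - [0.3,0.48,0.28]
    - [0.302,0.481,0.28]
    - [0.302,0.481,0.28]
    - [0.302,0.481,0.28]
    - [0.302,0.481,0.28]
  delta_rot:
    - [0,0,0]
    - [0,0,0]
    - [0,0,0]
    - [0,0,0]
    - [0,0,0]
    - [0,0,0]
    - [0,0,0]
    - [0,0,0]
    - [0,0,0]
    - [0,0,0]
    - [0,0,0]
    - [0,0,0]
    - [0,0,0]

```text
time_s: 16.52
tcp_pos: [0.6075, -0.0912, 0.2477]
eef_rot: [-180.0, -0.0, -0.1]
contact_force: [-0.5, 0.8, -0.5]
gripper_width: 0.0254
gripper_force: 35.0
```

```bash
python3 - <<'E'
from h import *
s=r.get_state();print(s['tcp_pos'],s['eef_rot'],s['contact_force'],s['gripper_width'])
t=s['tcp_pos']
o=[]
for n,f in [('scene','c4'),('side','s4')]:
    im=snap(n,f)['img'][:,:,::-1]
    u,v=proj(f,t-[0,0,.06]).astype(int); u-=39;v-=55; print(f,u,v)
    o.append(cv2.resize(im[v:v+110,u:u+78],None,fx=5,fy=5,interpolation=cv2.INTER_CUBIC))
    for dz in (-.03,-.085): print(proj(f,t+[0,0,dz]))
cv2.imwrite('pics/h.png',np.hstack(o))
E
```

```text
[ 0.60745133 -0.09122685  0.24767333] [-1.79997402e+02 -7.82875875e-03 -5.91776658e-02] [-0.53776427  0.75489387 -0.46629956] 0.025397836335443232
c4 219 159
[258.52411113 209.37765103]
[258.30219345 217.973049  ]
s4 262 141
[302.26136532 187.0516189 ]
[300.14051471 203.19803263]
```

View pics/h.png

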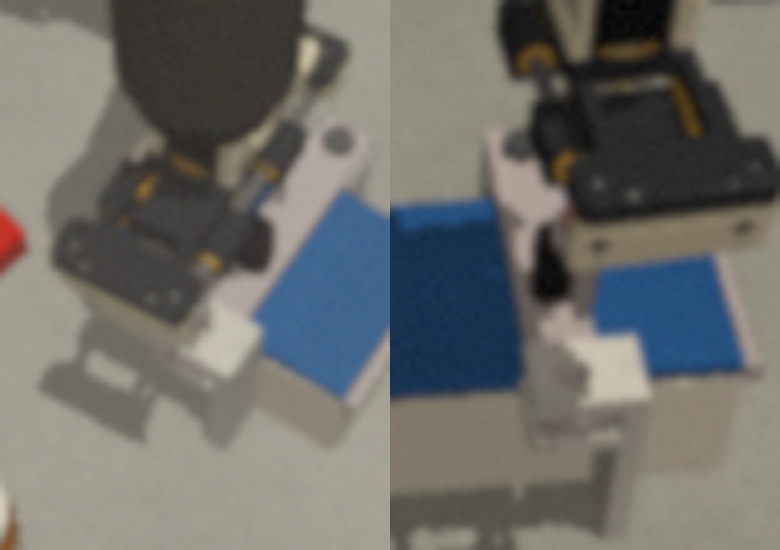

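Both fixed views have the pin hidden behind the gripper body. The fork top is at h-left (225,340). I'll try the wrist view.

```bash
python3 - <<'E'
from h import *
w=snap('wrist','w4')['img'];t=r.get_state()['tcp_pos']
for z in (-.03,-.085,-.1277): print(proj('w4',t+[0,0,z]))
print(proj('w4',(.6074,-.0894,.12)),proj('w4',(.607,-.092,.12)))
cv2.imwrite('pics/i.png',cv2.resize(w[150:350,130:390,::-1],None,fx=3,fy=3,interpolation=cv2.INTER_CUBIC))
E
```

```text
[252.93347467 226.19311859]
[253.05974911 200.21856193]
[253.12409612 186.98243119]
[251.440394   187.27803107] [254.32296024 187.70370579]
```

View pics/i.png

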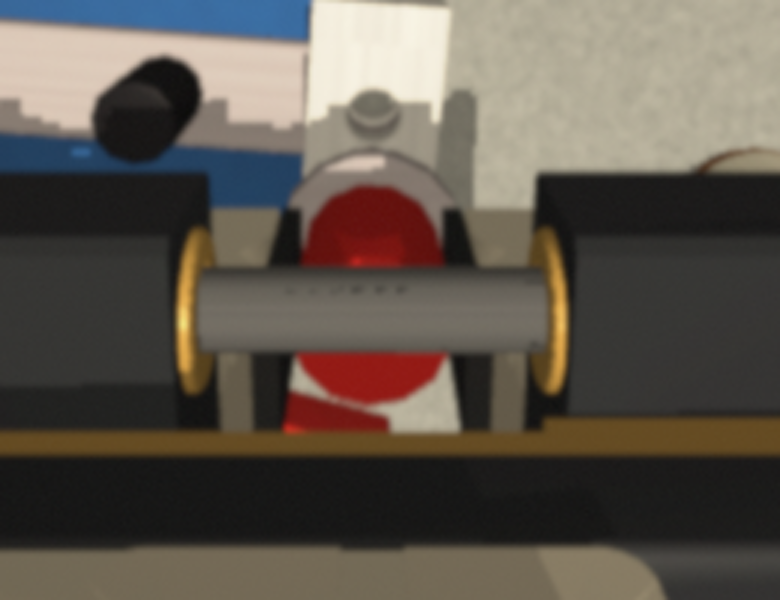

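i.png: the fork hole is at (374,112), and the pin's cap (centre column 372) and flange are straight in line with it. The cap row puts the pin about 1 mm towards −x. I'll correct slightly and go down with checks.

Request:
arm_command:
  travel:
    - [0.002,-0.001,-0.01]
    - [0.002,-0.001,-0.03]
    - [0.002,-0.001,-0.05]
    - [0.002,-0.001,-0.07]
    - [0.002,-0.001,-0.08]
    - [0.002,-0.001,-0.09]
    - [0.002,-0.001,-0.1]
    - [0.002,-0.001,-0.1]
  delta_rot:
    - [0,0,0]
    - [0,0,0]
    - [0,0,0]
    - [0,0,0]
    - [0,0,0]
    - [0,0,0]
    - [0,0,0]
    - [0,0,0]

```text
time_s: 17.68
tcp_pos: [0.6087, -0.0908, 0.1972]
eef_rot: [180.0, 0.0, 0.0]
contact_force: [-0.2, -0.3, -0.4]
gripper_width: 0.0257
gripper_force: 35.0
```

Request:
arm_command:
  travel:
    - [0,0,-0.015]
    - [0,0,-0.03]
    - [0,0,-0.045]
    - [0,0,-0.06]
    - [0,0,-0.07]
    - [0,0,-0.07]
  delta_rot:
    - [0,0,0]
    - [0,0,0]
    - [0,0,0]
    - [0,0,0]
    - [0,0,0]
    - [0,0,0]

```text
time_s: 18.42
tcp_pos: [0.6087, -0.0908, 0.162]
eef_rot: [180.0, 0.1, 0.0]
contact_force: [-0.3, 0.1, -0.8]
gripper_width: 0.0252
gripper_force: 35.0
```

Free all the way. Now seating it.

Request:
arm_command:
  travel:
    - [0,0,-0.008]
    - [0,0,-0.016]
    - [0,0,-0.02]
    - [0,0,-0.024]
    - [0,0,-0.026]
    - [0,0,-0.026]
  delta_rot:
    - [0,0,0]
    - [0,0,0]
    - [0,0,0]
    - [0,0,0]
    - [0,0,0]
    - [0,0,0]

```text
time_s: 19.18
tcp_pos: [0.6089, -0.0908, 0.1529]
eef_rot: [180.0, -0.1, 0.1]
contact_force: [-10.7, 4.3, 23.4]
gripper_width: 0.0257
gripper_force: 35.0
```

Seated at z 0.153 as expected. Release, withdraw, check.

Request:
arm_command:
  travel:
    - [0,0,0.006]
    - [0,0,0.01]
    - [0,0,0.01]
    - [0,0,0.01]
    - [0,0,0.01]
    - [0,0,0.05]
    - [0,0,0.12]
    - [0,0,0.22]
    - [-0.05,0.05,0.3]
    - [-0.1,0.15,0.3]
    - [-0.15,0.3,0.3]
    - [-0.2,0.42,0.3]
    - [-0.2,0.5,0.3]
    - [-0.2,0.5,0.3]
    - [-0.2,0.5,0.3]
  delta_rot:
    - [0,0,0]
    - [0,0,0]
    - [0,0,0]
    - [0,0,0]
    - [0,0,0]
    - [0,0,0]
    - [0,0,0]
    - [0,0,0]
    - [0,0,0]
    - [0,0,0]
    - [0,0,0]
    - [0,0,0]
    - [0,0,0]
    - [0,0,0]
    - [0,0,0]
  grip: 0.57

```text
time_s: 21.05
tcp_pos: [0.5088, 0.1594, 0.2994]
eef_rot: [180.0, 0.0, 0.1]
contact_force: [-0.5, -0.3, 0.1]
gripper_width: 0.0501
gripper_force: 0.0
```

```bash
python3 - <<'E'
from h import *
s=r.get_state();print(s['tcp_pos'],s['contact_force'],s['gripper_width'])
o=[]
for n,f in [('scene','c5'),('side','s5')]:
    im=snap(n,f)['img'][:,:,::-1]; u,v=proj(f,(.61,-.07,.13)).astype(int); u-=39;v-=55
    print(f,u,v,proj(f,(.608,-.0905,.164)),proj(f,(.608,-.0905,.12)))
    o.append(cv2.resize(im[v:v+110,u:u+78],None,fx=5,fy=5,interpolation=cv2.INTER_CUBIC))
cv2.imwrite('pics/j.png',np.hstack(o))
E
```

```text
[0.50876214 0.15935474 0.29940809] [-0.46427221 -0.33257706  0.07419025] 0.0500627641389726
c5 223 162 [258.58311399 217.66440109] [258.40924636 224.05895081]
s5 258 150 [300.34151946 202.56639983] [298.77999739 214.42074065]
```

View pics/j.png

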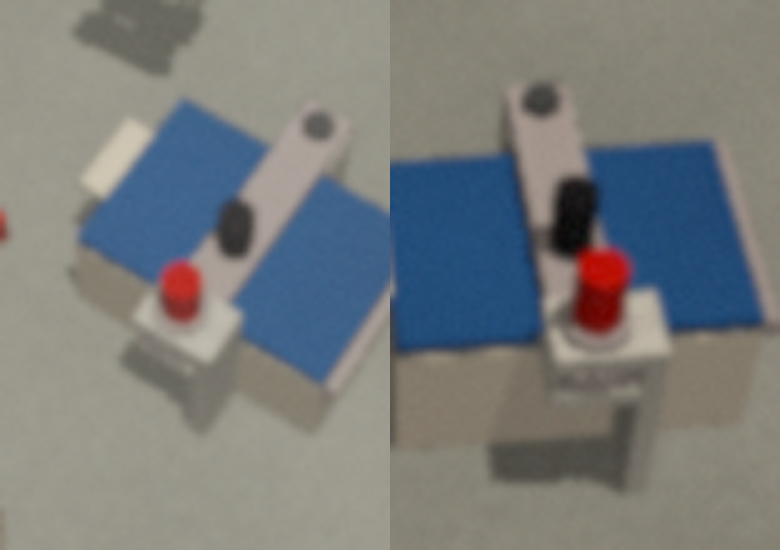

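j.png: the lid is shut and the bar is home. The pin stands upright with its flange flat on the fork (cap at left (182,275) and right (604,265)), and the arm is clear. Handing in.

```bash
python3 -c "
from h import *
print(close_job())"
```

```text
the job is handed in; nothing more can be done
None
```

The job is handed in at about 21 s: the lid is shut, the bar is home, the red pin is seated flat on the fork and the arm is clear; the verdict itself was not shown to me.

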